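# Fit the keyed V anvil to the test stand and lay the bar sample in it

## Task

Set the test stand up for a round sample: take the V-grooved anvil out of the rack, put its stub into the bore of the stand and turn it until its flats find the hidden key and it drops fully home, flush on the collar. Then lay the round bar sample along the V groove, roughly centred on the anvil, and let go. Leave the flat round anvil in the rack.

Things in the scene. Friction and masses are not known exactly. Their poses are not given: they have to be found in the camera images.
- v_anvil: Loose bright steel anvil, 0.25 kg: square block 40 x 40 mm, 20 mm tall, with a 90 degree V groove across its top and a stub below. Origin: centre of the block's underside (seating face), z up, x along the groove. Starts in one of the rack's holes, block resting on the rack, groove within 0.35 rad of the rack's long side. Grip it across its faces y = +/-20 mm, which run along the groove
- stub_tip (a point): Lower end of the V anvil's stub, 38 mm below the anvil's origin, same axes. The stub is round, 20 mm diameter, for its upper 28 mm; its lowest 10 mm is a tang with two flats: 11.2 mm across the flats (y), 16.4 mm along x. A half turn gives the same fit
- groove (a point): Middle of the V anvil's groove bottom, 12 mm above the anvil's origin, same axes; the groove's top edges lie 8 mm higher and 8 mm to each side (y). The middle line of a bar lying in the groove is 12.7 mm above this point
- flat_anvil: The other anvil in the rack, to be left there: a flat round steel disc 42 mm diameter, 20 mm tall, with the same stub. Origin at the centre of the disc's underside
- rack: Fixed grey rack block 64 x 165 x 48 mm. Origin at the centre of its underside, long side along its y. Two 26 mm holes, 42 mm deep, at y = +/-42.5 mm on its centre line hold the anvils
- stand: Fixed test stand: round foot 100 mm diameter, 12 mm thick; column; steel collar 50 mm diameter whose flat top is 80 mm above the bench. Origin at the centre of the foot's underside, z up. A vertical 21.6 mm bore opens in the collar's top, countersunk to 29.6 mm across, 8 mm deep. A clamp screw sticks out of the column towards -x
- seat (a point): Centre of the bore's mouth, level with the collar's flat top, on which the anvil's underside must rest; axes as the stand's
- key (a point): Point on the bore's axis 28 mm below the collar's top, axes as the stand's: here begins the hidden fixed key, two straight cheeks with a 15 mm wide slot between them. A tang out of line stops here, the anvil 10 mm short of home; within 0.1 to 0.2 rad of the slot it drops. The slot's direction is unknown each time, within 1.0 rad either side of this y axis
- bar_sample: Loose round plain metal bar, 18 mm diameter, 80 mm long, 0.15 kg, lying on the bench; it can roll. Origin at its middle, x along the bar
Mind the look-alikes: they are no part of the job. Leave any orange or pink look-alike of the v_anvil alone.

How it is judged:
On the way:
1. the V anvil is fully home in the stand: its underside flush on the collar (horizontal distance between v_anvil and seat below 0.003 m and z of v_anvil in the frame of seat between -0.003 and 0.002 m and angle between v_anvil's own z axis and vertical below 0.06 rad), for 0.2 s.
At the end, for the whole second after the job is handed in: The V anvil is home (underside within 2 mm of the collar top, 3 mm of the bore centre, upright within 0.06 rad). The bar lies at rest and seated in its groove: within 0.12 rad of the groove line, its middle within 18 mm of the anvil middle along and 4 mm across, height within 3 mm (all of step 1 and z of bar_sample in the frame of v_anvil between 0.0215 and 0.028 m and y of bar_sample in the frame of v_anvil between -0.004 and 0.004 m and x of bar_sample in the frame of v_anvil between -0.018 and 0.018 m and angle between the x axis of bar_sample and the x axis of v_anvil, either way round below 0.12 rad and linear speed of each of bar_sample, v_anvil below 0.02 m/s); the robot touches nothing.
It fails at once if the flat anvil was moved (more than 20 mm) (distance of flat_anvil from where it was at the start of the episode above 0.02 m).
It also fails if it takes over 72 s, if anything falls off the work surface, if the arm or the gripper's body presses on something with over 40 N, if the wrist force passes 120 N, or if a joint passes its speed limit or range.

## Robot

A 7-joint arm with a two-finger parallel gripper is mounted at the origin on a cart in front of the work surface, level with it; the furniture and walls round the work are solid. World frame = base frame: x ahead of the robot, y to its left, z up, the work surface at z = 0. Lengths are in m, angles in rad, forces in N, time in s.
With the tool pointing down it reaches from about 0.4 to 0.875 m from the base axis. Payload 6.5 kg.
Tool frame: the origin (TCP) lies at the very end of the fingers, on their centre line; the grasp point (between the pads) lies 19 mm behind it; z points along the fingers, y is the direction in which the jaws open and shut (so a half turn about z gives the same grasp; the last joint's range is limited). The gripper opens to 88 mm and grips with 3 to 60 N. Pads are 18 mm wide; open, the fingers measure 123 mm over their backs; the gripper's body (75 mm by 187 mm) begins 45 mm behind the grasp point.
Start: joints at [1.136, 0.536, -0.004, 1.538, 0.003, 1.067, -0.071], TCP at [0.234, -0.606, 0.239] pointing down, gripper open.
Joint ranges: [-2.7, 2.7], [-0.37, 2.16], [-1.27, 1.26], [0.24, 2.4], [-1.31, 4.45], [0.19, 1.91], [-2.76, 2.76]. Speed limits (rad/s): [2.39, 2.39, 3.14, 3.14, 3.14, 3.14, 3.14].

## Interface

Orientations are given as [roll, pitch, yaw] about the fixed x, y, z axes, in that order (R = Rz(yaw) Ry(pitch) Rx(roll)).
In Python, from station import manip gives the robot as it stands. The module is installed in compiled form; this text tells all that it offers.
- The arm moves only by the shell command python3 -m inch 'ROWS' [FORCE]. ROWS is JSON, a list of rows, each a list of 3 entries, a list of its own where there are three numbers: the shift along the world's x, y, z in m, then the turn about the world's z in rad, then the finger opening in m, from 0 to 0.0881. In form: [[[tx, ty, tz], spin, gripper], ...]. A call has 1 to 8 rows; each row is the pose to reach, as a shift and turn from the pose commanded when the call began; what a row does not reach only later rows make up. A row lasts 1/10 s, in which the tool goes at most 50 mm and 8.59 degrees, less where a joint would pass 70% of its speed; a pose out of reach is approached as far as the arm can. A call with a gripper value outside its range is refused whole. The fingers move at their own pace and stop on an object; FORCE is the grip in N (left out, the last holds). Time passes only in rows, so rows that repeat a pose let the fingers close. It gives the time, the measured TCP pose, the force and the opening at its end, in the units of the state.
- manip.get_state(): the state, without advancing time (a new reading comes with each control period).
- manip.camera(name): name is "side" or "top"; returns a dict with "color" (384x512x3 uint8, red, green, blue), "fov_y" (degrees; the focal length in pixels is half the picture's height over the tangent of half this angle, whatever the lens; pixels are square), "cx", "cy" (the principal point, pixels), "world_to_cam" (4x4, takes a point from world to camera coordinates). Camera axes: x right, y down, z forward; pixel columns grow to the right and rows downward; lengths in m; the calibration is good to about 2 mm. A picture is of the moment at which its call begins. There is no depth.
- manip.finish_job(): hands the job in, once; it reports no verdict.
The state is a dict: "time": time; "joint_pos": joint angles; "qvel": joint speeds; "effort": joint torques, N m; "tcp_pos": TCP position; "tcp_rot": TCP orientation; "wrist_force": force on the tool from outside, world axes, zero at the start; "moment": the same for the moment, N m; "finger_gap": finger opening in m.
Only numpy, scipy, OpenCV 4.12 (cv2) and the standard library are available. Lean on these libraries where they do the work, as an engineer would, in place of code of your own. Each camera call takes 0.05 s, during which the arm holds its last target. There are 200 camera calls.

## Working session

There is one attempt and no reset: what is moved stays moved. The work goes in short steps, Python scripts to look and compute and a shell command to move; the robot and the scene stay as the last step left them, time stands still between calls to the robot, and variables do not carry over. Pictures are saved under pics/ and viewed, about 8 in all and at most 12, crops included, and the job is handed in when it is done.

```bash
mkdir -p pics
cat > h.py <<'E'
import numpy as np, cv2
from station import manip
def grab(n):
    c=manip.camera(n); c['f']=192/np.tan(np.radians(c['fov_y'])/2); return c
def save(c,name): cv2.imwrite('pics/'+name,c['color'][:,:,::-1])
def ray(c,u,v):
    W=np.array(c['world_to_cam']); R=W[:3,:3]; o=-R.T@W[:3,3]
    d=R.T@np.array([(u-c['cx'])/c['f'],(v-c['cy'])/c['f'],1]); return o,d/np.linalg.norm(d)
def onz(c,u,v,z):
    o,d=ray(c,u,v); return o+d*(z-o[2])/d[2]
def tri(c1,p1,c2,p2):
    o1,d1=ray(c1,*p1);o2,d2=ray(c2,*p2)
    t=np.linalg.lstsq(np.c_[d1,-d2],o2-o1,rcond=None)[0]
    a,b=o1+t[0]*d1,o2+t[1]*d2
    return (a+b)/2,np.linalg.norm(a-b)
def proj(c,p):
    q=np.array(c['world_to_cam'])@np.r_[p,1]; return c['f']*q[0]/q[2]+c['cx'],c['f']*q[1]/q[2]+c['cy']
E
python3 - <<'E'
from h import *
print(manip.get_state())
for n in('top','side'):
    c=grab(n);save(c,n+'0.png');print(n,c['fov_y'],c['cx'],c['cy'],np.round(c['world_to_cam'],3).tolist())
E
```

```text
{'time': 0.0, 'joint_pos': array([ 1.13577909,  0.53715826, -0.00442066,  1.53887816,  0.00259111,
        1.06729235, -0.07120247]), 'qvel': array([ 6.47976294e-04, -1.46028205e-03,  7.90903959e-04,  3.70190855e-04,
       -2.87749117e-04, -8.69705221e-04, -8.84150992e-05]), 'effort': array([-3.11300528e-04, -5.70982933e+01,  9.90606062e-01, -2.51600754e+01,
       -5.62436075e-02,  1.78754423e-02,  2.15208870e-04]), 'tcp_pos': array([ 0.23408543, -0.60572173,  0.2378424 ]), 'tcp_rot': array([-3.13986701e+00,  1.28440489e-04,  3.68867093e-01]), 'wrist_force': array([ 0.38582281,  0.41169348, -0.4993052 ]), 'moment': array([-0.02053884, -0.05511374, -0.01378279]), 'finger_gap': 0.08821447382287569}
top 42.82748723255409 258.6475582874065 190.79862409575622 [[0.028, -1.0, 0.002, 0.098], [-0.995, -0.028, -0.099, 0.472], [0.099, 0.001, -0.995, 1.179], [0.0, 0.0, 0.0, 1.0]]
side 44.12633570338535 253.4382229502353 180.59993658893993 [[-0.996, -0.088, -0.01, 0.469], [-0.042, 0.564, -0.825, 0.022], [0.078, -0.821, -0.565, 1.457], [0.0, 0.0, 0.0, 1.0]]
```

View pics/top0.png

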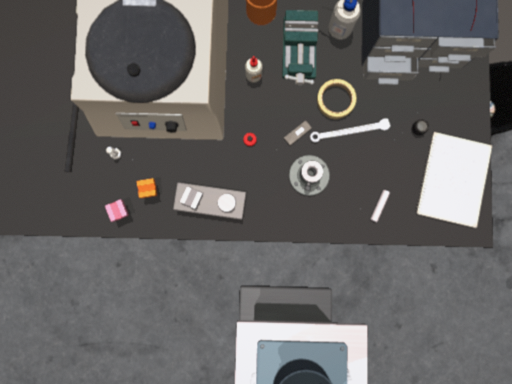

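View pics/side0.png

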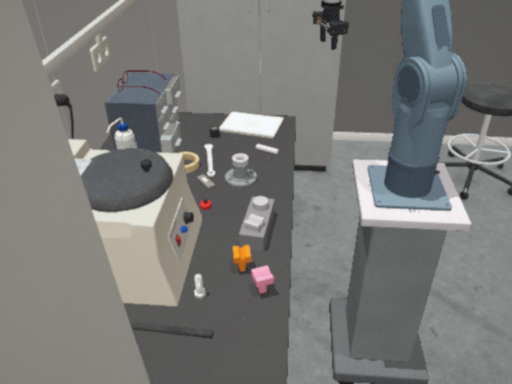

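The top view shows:
- the rack centred at (209,201), with the V anvil at (191,198) and the flat anvil at (227,203)
- the stand at (312,172)
- the bar at (381,206)

Things that could be mistaken for the target:
- orange anvil at (147,188) and pink anvil at (116,210): look-alikes, leave alone
- flat round anvil at (227,203): must stay in the rack
- white pin at (113,153), spanner at (350,131) and grey block at (298,132): not the bar

The bright grooved block in the rack at (191,198) fits the description. I'll check it in a close crop.

Run:
```python
from h import *
t=cv2.imread('pics/top0.png');s=cv2.imread('pics/side0.png')
def cr(i,x,y,w,h,k): return cv2.resize(i[y:y+h,x:x+w],None,fx=k,fy=k,interpolation=cv2.INTER_CUBIC)
# 4 tiles 400x300 : scale 5 -> 80x60 px
a=[cr(t,168,170,80,60,5),cr(t,275,145,80,60,5),cr(s,220,190,80,60,5),cr(s,205,135,80,60,5)]
cv2.imwrite('pics/crop1.png',np.vstack([np.hstack(a[:2]),np.hstack(a[2:])]))
# bar mask
for n,i,(x,y,w,h) in(('top',t,(365,185,35,42)),('side',s,(250,138,35,20))):
    m=(i[y:y+h,x:x+w].min(2)>120).astype(np.uint8)
    cs=max(cv2.findContours(m,0,2)[0],key=cv2.contourArea); r=cv2.minAreaRect(cs);print(n,r[0][0]+x,r[0][1]+y,r[1],r[2])
    print((cv2.boxPoints(r)+[x,y]).round(1).tolist())
```

```text
top 380.10819816589355 205.1098346710205 (7.501038074493408, 33.21070098876953) 23.629377365112305
[[370.0, 218.8], [383.3, 188.4], [390.2, 191.4], [376.9, 221.8]]
side 266.60788345336914 148.0954360961914 (23.511716842651367, 5.926240921020508) 14.931416511535645
[[254.5, 147.9], [256.0, 142.2], [278.7, 148.3], [277.2, 154.0]]
```

View pics/crop1.png

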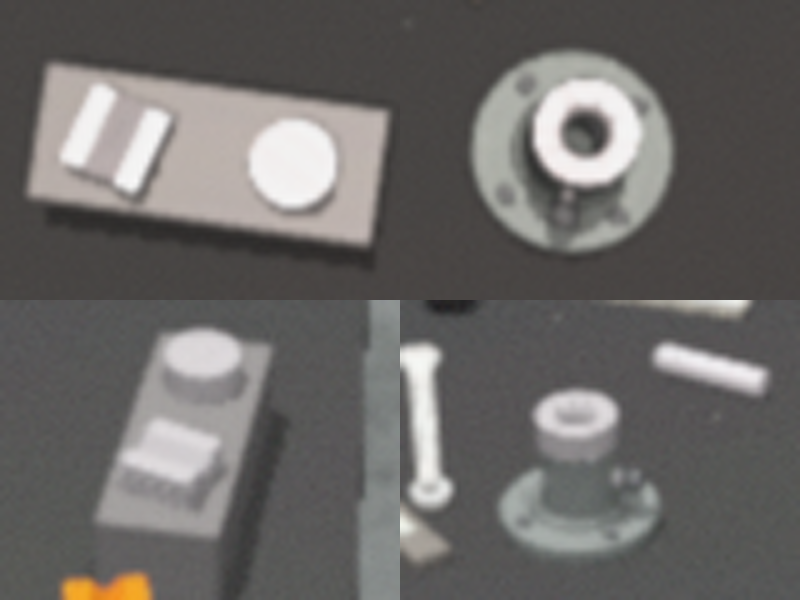

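The crop confirms it: the V anvil is the bright grooved block in the rack. The groove runs about 27° off world x, so close to the rack's short side; the text says the long side, but I trust the image. The clamp screw, on the image-down side, puts the stand's -x at about world -x. Next I measure positions from both views.

Run:
```python
from h import *
t=grab('top');s=grab('side')
def blobs(c,box,th):
    x,y,w,h=box;m=(c['color'][y:y+h,x:x+w].min(2)>th).astype(np.uint8)
    return [(k+[x,y]) for k in cv2.findContours(m,cv2.RETR_EXTERNAL,cv2.CHAIN_APPROX_NONE)[0] if cv2.contourArea(k)>15]
P={}
for n,c,b,th in(('vT',t,(178,182,30,32),185),('flatT',t,(212,188,30,30),185),('colT',t,(297,155,32,32),185),('flatS',s,(245,190,30,20),165),('colS',s,(228,148,25,16),160)):
    for k in blobs(c,b,th):
        k=k.astype(np.float32); r=cv2.minAreaRect(k)
        e=cv2.fitEllipse(k) if len(k)>5 else None
        print(n,np.round(r[0],1),np.round(r[1],1),round(r[2],1),'ell',np.round(e[0],1),np.round(e[1],1)); P.setdefault(n,[]).append(np.array(e[0] if n!='vT' else r[0]))
        if n=='vT':
            l=cv2.fitLine(k,2,0,.01,.01).ravel();a=onz(t,l[2],l[3],.068);q=onz(t,l[2]+l[0]*5,l[3]+l[1]*5,.068)-a;print('  strip dir',np.arctan2(q[1],q[0])%np.pi, a)
vt=np.mean(P['vT'],0);print('v top px',vt)
print('v tri',tri(t,vt,s,(254.4,220.4)),'onz',onz(t,*vt,.068))
print('flat tri',tri(t,P['flatT'][0],s,P['flatS'][0]),onz(t,*P['flatT'][0],.068))
print('collar tri',tri(t,P['colT'][0],s,P['colS'][0]),onz(t,*P['colT'][0],.08))
bt=[(380.1,205.1),(376.6,187+2.9),(373.4,220.3)];bs=(266.6,148.1)
print('bar tri',tri(t,bt[0],s,bs),onz(t,*bt[0],.012))
A=onz(t,386.7,189.9,.012);B=onz(t,373.4,220.3,.012);print('bar len',np.linalg.norm(A-B),'dir',np.arctan2(*(A-B)[[1,0]]))
rc=[onz(t,x/5+168,y/5+170,.048) for x,y in((45,65),(390,110),(370,247),(28,197))]
print('rack',np.mean(rc,0),[np.linalg.norm(rc[i]-rc[i-1]).round(4) for i in range(4)],'ydir',np.arctan2(*(rc[0]-rc[1])[[1,0]]))
f=onz(t,572/5+195,150/5+145,.012);sc=onz(t,563/5+195,215/5+145,.045);print('foot',f,'screw',sc,'ang',np.arctan2(*(sc-f)[[1,0]]))
print('box corner',onz(t,222,138,.15),tri(t,(222,138),s,(165,300)))
```

```text
vT [195.6 199.3] [ 5.5 17. ] 24.4 ell [195.7 199.4] [ 5.4 19.7]
  strip dir 2.739544251184398 [0.44035282 0.25939862 0.068     ]
vT [185.3 194.9] [ 5.8 17.4] 26.6 ell [185.1 195. ] [ 5.8 19.4]
  strip dir 2.7369651967893054 [0.45055714 0.2848131  0.068     ]
flatT [225.5 202. ] [16. 17.] 90.0 ell [226.  201.9] [16.6 17.1]
colT [312.5 171. ] [20. 21.] 90.0 ell [312.1 170.7] [20.  20.8]
flatS [260.  200.5] [ 9. 16.] 90.0 ell [259.9 200.5] [ 8.9 15.5]
colS [239.5 157.5] [ 9. 15.] 90.0 ell [239.6 157.6] [ 8.7 15.2]
v top px [190.44281006 197.1058197 ]
v tri (array([0.44453614, 0.27235706, 0.06469354]), np.float64(0.0028126210408237293)) onz [0.4456739  0.27194415 0.068     ]
flat tri (array([0.43598458, 0.18785244, 0.06665988]), np.float64(0.0013897869813190684)) [0.43658121 0.18778132 0.068     ]
collar tri (array([ 0.51438492, -0.01307692,  0.07759633]), np.float64(0.0014499290147690443)) [ 0.51477043 -0.01279631  0.08      ]
bar tri (array([ 0.44244876, -0.18991797,  0.01077733]), np.float64(0.002233526812674314)) [ 0.44347458 -0.18961203  0.012     ]
bar len 0.0829457233755547 dir -0.40471589827163
rack [0.4394503 0.2283759 0.048    ] [np.float64(0.064), np.float64(0.1676), np.float64(0.0665), np.float64(0.1656)] ydir 1.4682839002474228
foot [ 0.51362602 -0.01354866  0.012     ] screw [ 0.47743697 -0.00635368  0.045     ] ang 2.945335160737682
box corner [0.57233821 0.19595112 0.15      ] (array([ 0.69947406,  0.23686401, -0.30693472]), np.float64(0.06395709712705124))
```

```bash
python3 -m inch '[[[0.266,0.366,0],1.2,0.06],[[0.266,0.366,0],1.2,0.06],[[0.266,0.366,0],1.2,0.06],[[0.266,0.366,0],1.2,0.06],[[0.266,0.366,0],1.2,0.06],[[0.266,0.366,0],1.2,0.06],[[0.266,0.366,0],1.2,0.06],[[0.266,0.366,0],1.2,0.06]]'; python3 -c "
from h import *
s=manip.get_state();print(s['time'],s['tcp_pos'],s['tcp_rot'],s['joint_pos'])"
```

```text
time: 1.0
tcp_pos: [0.4703, -0.281, 0.2389]
tcp_rot: [3.141, 0.0, 1.575]
wrist_force: [0.6, -0.8, 0.2]
finger_gap: 0.0601
1.0 [ 0.47026908 -0.28101976  0.23885827] [3.14144541e+00 3.72190252e-04 1.57476311e+00] [ 0.75872373  0.39086985 -0.38434116  1.79428517  0.1721716   0.9889795
  0.30960866]
```

```bash
python3 -m inch '[[[0.02,0.3,-0.03],1.163,0.06],[[0.02,0.3,-0.03],1.163,0.06],[[0.02,0.3,-0.03],1.163,0.06],[[0.02,0.3,-0.03],1.163,0.06],[[0.02,0.3,-0.03],1.163,0.06],[[0.02,0.3,-0.03],1.163,0.06],[[0.02,0.3,-0.03],1.163,0.06],[[0.02,0.3,-0.03],1.163,0.06]]'; python3 -m inch '[[[-0.04,0.25,-0.08],0,0.06],[[-0.04,0.25,-0.08],0,0.06],[[-0.04,0.25,-0.08],0,0.06],[[-0.04,0.25,-0.08],0,0.06],[[-0.04,0.25,-0.08],0,0.06],[[-0.04,0.25,-0.08],0,0.06],[[-0.04,0.25,-0.08],0,0.06],[[-0.04,0.25,-0.08],0,0.06]]'; python3 -c "
from h import *
s=manip.get_state();print(s['time'],s['tcp_pos'],s['tcp_rot'],s['joint_pos'])"
```

```text
time: 1.8
tcp_pos: [0.4893, 0.0196, 0.2087]
tcp_rot: [3.141, -0.0, 2.742]
wrist_force: [-0.0, -1.6, -0.6]
finger_gap: 0.0601
time: 2.6
tcp_pos: [0.4497, 0.2662, 0.1286]
tcp_rot: [-3.14, 0.0, 2.731]
wrist_force: [-0.1, -0.8, 0.5]
finger_gap: 0.0601
2.6 [0.4497272  0.26621782 0.12859612] [-3.14041969e+00  3.08857983e-04  2.73143358e+00] [-0.09533437  0.57623786 -0.68037664  1.92821873  0.49404699  0.81023528
  0.11325572]
```

Run:
```python
from h import *
t=grab('top');s=grab('side')
def cr(c,x,y): return cv2.resize(c['color'][y:y+75,x:x+100,::-1],None,fx=4,fy=4,interpolation=cv2.INTER_CUBIC)
cv2.imwrite('pics/crop2.png',np.hstack([cr(t,140,165),cr(s,205,170)]))
p=manip.get_state()['tcp_pos'];print(proj(t,p),proj(s,p),proj(s,[.4455,.272,.068]))
```

```text
(np.float64(189.80012389155877), np.float64(192.75528825658407)) (np.float64(251.58619630612245), np.float64(198.79277316980728)) (np.float64(253.49245107686417), np.float64(219.25089028898603))
```

View pics/crop2.png

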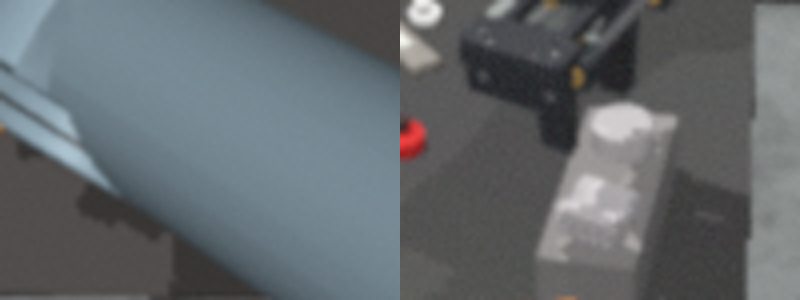

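```bash
python3 -m inch '[[[-0.004,0.003,-0.04],0,0.06],[[-0.004,0.003,-0.06],0,0.06],[[-0.004,0.003,-0.077],0,0.06],[[-0.004,0.003,-0.077],0,0.06],[[-0.004,0.003,-0.077],0,0.06]]' 30; python3 -c "
from h import *
s=manip.get_state();print(s['time'],s['tcp_pos'],s['tcp_rot'],s['wrist_force'])"
```

```text
time: 3.2
tcp_pos: [0.4462, 0.2693, 0.0523]
tcp_rot: [-3.141, 0.001, 2.73]
wrist_force: [0.8, -0.2, 0.1]
finger_gap: 0.0599
3.2 [0.44620148 0.26927865 0.05227165] [-3.14145085e+00  5.65284823e-04  2.73000596e+00] [ 0.80250473 -0.19610007  0.05415486]
```

```bash
python3 -m inch '[[[-0.001,0.003,-0.001],0.007,0.06],[[-0.001,0.003,-0.001],0.007,0.038],[[-0.001,0.003,-0.001],0.007,0.03],[[-0.001,0.003,-0.001],0.007,0.03],[[-0.001,0.003,-0.001],0.007,0.03],[[-0.001,0.003,-0.001],0.007,0.03]]' 30; python3 -c "
from h import *
s=manip.get_state();print(s['time'],s['tcp_pos'],s['tcp_rot'],s['wrist_force'],s['moment'])"
```

```text
time: 3.8
tcp_pos: [0.4448, 0.2734, 0.0512]
tcp_rot: [3.141, 0.001, 2.739]
wrist_force: [-0.5, -0.3, 5.5]
finger_gap: 0.0397
3.8 [0.44476784 0.27341615 0.05116055] [3.14120168e+00 5.95417946e-04 2.73881329e+00] [-0.52551484 -0.27397917  5.45844291] [-0.10063747 -0.03450551 -0.0003518 ]
```

```bash
python3 -m inch '[[[0,0,0.02],0,0.03],[[0,0,0.06],0,0.03],[[0,0,0.1],0,0.03],[[0,0,0.12],0,0.03],[[0,0,0.12],0,0.03]]' 40
python3 - <<'E'
from h import *
t=grab('top');s=grab('side')
def cr(c,x,y): return cv2.resize(c['color'][y:y+75,x:x+100,::-1],None,fx=6,fy=6,interpolation=cv2.INTER_CUBIC)
cv2.imwrite('pics/crop3.png',cr(s,205,150))
st=manip.get_state();print(st['tcp_pos'],st['wrist_force'],proj(s,st['tcp_pos']),st['finger_gap'])
E
```

```text
time: 4.3
tcp_pos: [0.4458, 0.2742, 0.173]
tcp_rot: [3.138, 0.003, 2.738]
wrist_force: [0.1, 0.9, -2.6]
finger_gap: 0.0394
[0.44416154 0.27256032 0.16981988] [-1.0654283  -0.11801236 -2.26877299] (np.float64(253.61899368479624), np.float64(187.3688529657028)) 0.03936487148812922
```

View pics/crop3.png

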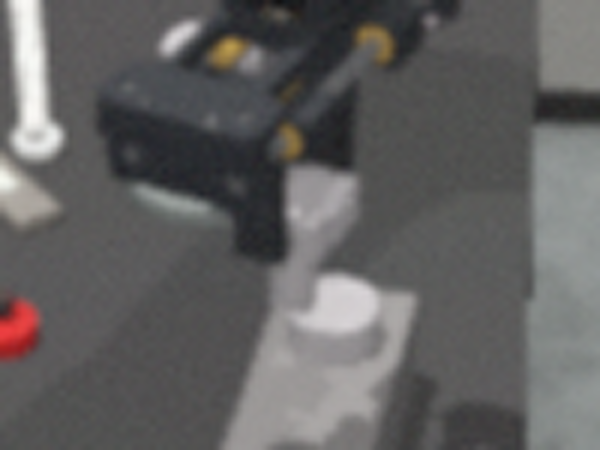

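```bash
python3 -m inch '[[[0.07,-0.286,0],-0.24,0.03],[[0.07,-0.286,0],-0.24,0.03],[[0.07,-0.286,0],-0.24,0.03],[[0.07,-0.286,0],-0.24,0.03],[[0.07,-0.286,0],-0.24,0.03],[[0.07,-0.286,0],-0.24,0.03],[[0.07,-0.286,0],-0.24,0.03],[[0.07,-0.286,0],-0.24,0.03]]'
python3 - <<'E'
from h import *
t=grab('top');s=grab('side')
c=cv2.resize(s['color'][120:195,190:290,::-1],None,fx=6,fy=6,interpolation=cv2.INTER_CUBIC)
cv2.imwrite('pics/crop4.png',c)
st=manip.get_state();p=st['tcp_pos'];print(p,st['tcp_rot'],st['wrist_force'],st['joint_pos'])
for z in(-.003,-.031,-.041): print((np.array(proj(s,p+[0,0,z]))-[190,120])*6)
print((np.array(proj(s,[.5147,-.013,.08]))-[190,120])*6)
E
```

```text
time: 5.2
tcp_pos: [0.5133, -0.0138, 0.1687]
tcp_rot: [-3.14, -0.003, 2.496]
wrist_force: [-0.4, 0.9, -1.9]
finger_gap: 0.0398
[ 0.51343883 -0.01125716  0.16953772] [-3.14106987e+00 -2.37716580e-03  2.50070770e+00] [ 0.254164   -0.14488977 -1.05583936] [ 0.4359785   0.47888496 -0.63341469  1.92608027  0.36779794  0.85572263
  0.54023275]
[293.13023259  74.88127315]
[294.63480594 124.04811561]
[295.16410365 141.34464517]
[295.61972856 221.53151819]
```

View pics/crop4.png

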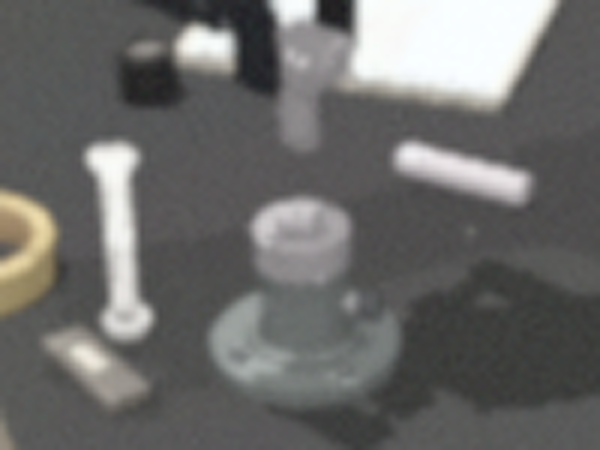

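```bash
python3 -m inch '[[[0,0,-0.03],0,0.03],[[0,0,-0.045],0,0.03],[[0,0,-0.05],0,0.03],[[0,0,-0.053],0,0.03],[[0,0,-0.055],0,0.03]]'; python3 -m inch '[[[0,0,-0.002],0,0.03],[[0,0,-0.004],0,0.03],[[0,0,-0.006],0,0.03],[[0,0,-0.006],0,0.03]]'
```

```text
time: 5.8
tcp_pos: [0.5148, -0.0122, 0.116]
tcp_rot: [3.141, 0.0, 2.5]
wrist_force: [-0.0, 0.6, -1.2]
finger_gap: 0.0397
time: 6.2
tcp_pos: [0.5143, -0.0118, 0.1096]
tcp_rot: [3.141, -0.001, 2.499]
wrist_force: [-1.9, 2.8, -3.1]
finger_gap: 0.0398
```

```bash
python3 -m inch '[[[-0.0005,0.001,-0.003],0,0.03],[[-0.0005,0.001,-0.006],0,0.03],[[-0.0005,0.001,-0.008],0,0.03],[[-0.0005,0.001,-0.008],0,0.03]]'
```

```text
time: 6.6
tcp_pos: [0.5138, -0.0114, 0.1013]
tcp_rot: [3.141, -0.001, 2.499]
wrist_force: [-0.7, 4.1, -3.8]
finger_gap: 0.0395
```

```bash
python3 -m inch '[[[-0.0002,0.001,-0.003],0,0.03],[[-0.0002,0.001,-0.006],0,0.03],[[-0.0002,0.001,-0.009],0,0.03],[[-0.0002,0.001,-0.009],0,0.03]]'
```

```text
time: 7.0
tcp_pos: [0.5139, -0.011, 0.0928]
tcp_rot: [-3.141, 0.0, 2.499]
wrist_force: [-2.2, 2.1, 4.8]
finger_gap: 0.0399
```

```bash
python3 -m inch '[[[0,0,-0.002],-0.1,0.03],[[0,0,-0.002],-0.2,0.03],[[0,0,-0.002],-0.3,0.03],[[0,0,-0.002],-0.3,0.03]]'; python3 -c "
from h import *
s=manip.get_state();print(s['time'],s['tcp_pos'],s['tcp_rot'],s['wrist_force'],s['moment'])"
```

```text
time: 7.4
tcp_pos: [0.5143, -0.0104, 0.0922]
tcp_rot: [3.141, 0.001, 2.197]
wrist_force: [-6.0, 2.1, 17.5]
finger_gap: 0.0394
7.4 [ 0.51425158 -0.01039804  0.09218499] [3.14141485e+00 1.45978940e-03 2.19664874e+00] [-5.97519716  2.06876513 17.45436043] [0.52328807 1.37705195 0.0207373 ]
```

```bash
python3 -m inch '[[[-0.0005,0,0],-0.1,0.03],[[-0.0005,0,0],-0.2,0.03],[[-0.0005,0,0],-0.3,0.03],[[-0.0005,0,0],-0.3,0.03]]'; python3 -c "
from h import *
s=manip.get_state();print(s['time'],s['tcp_pos'],s['tcp_rot'],s['wrist_force'],s['moment'])"
```

```text
time: 7.8
tcp_pos: [0.5142, -0.0104, 0.0923]
tcp_rot: [3.14, 0.001, 1.897]
wrist_force: [-5.1, 2.8, 17.3]
finger_gap: 0.0394
7.8 [ 0.51422415 -0.01036499  0.0922913 ] [3.14008069e+00 1.30810835e-03 1.89652013e+00] [-5.06160937  2.83994881 17.32035368] [ 0.69947254  1.1025112  -0.03076353]
```

```bash
python3 -m inch '[[[0,0,0],-0.1,0.03],[[0,0,0],-0.2,0.03],[[0,0,0],-0.3,0.03],[[0,0,0],-0.3,0.03]]'; python3 -c "
from h import *
s=manip.get_state();print(s['time'],s['tcp_pos'],s['tcp_rot'],s['wrist_force'],s['moment'])"
```

```text
time: 8.2
tcp_pos: [0.5142, -0.0104, 0.0923]
tcp_rot: [3.14, 0.001, 1.596]
wrist_force: [-5.4, 3.2, 15.5]
finger_gap: 0.0399
8.2 [ 0.51423676 -0.01039101  0.09225484] [3.13978630e+00 7.17942765e-04 1.59648220e+00] [-5.35104928  3.17059196 15.51127284] [ 0.60159911  1.07042316 -0.02414726]
```

```bash
python3 -m inch '[[[0,0,0],-0.1,0.03],[[0,0,0],-0.2,0.03],[[0,0,0],-0.3,0.03],[[0,0,0],-0.3,0.03]]'; python3 -c "
from h import *
s=manip.get_state();print(s['time'],s['tcp_pos'],s['tcp_rot'],s['wrist_force'],s['moment'])"
```

```text
time: 8.6
tcp_pos: [0.5142, -0.0104, 0.092]
tcp_rot: [3.14, 0.0, 1.297]
wrist_force: [-3.5, 3.5, 13.4]
finger_gap: 0.0397
8.6 [ 0.51419869 -0.01041487  0.0920399 ] [3.13980415e+00 4.35109060e-05 1.29653329e+00] [-3.45270569  3.48955729 13.44368035] [ 0.62169814  0.88604258 -0.03316844]
```

```bash
python3 -m inch '[[[0,0,-0.0005],-0.1,0.03],[[0,0,-0.0005],-0.2,0.03],[[0,0,-0.0005],-0.3,0.03],[[0,0,-0.0005],-0.3,0.03]]'; python3 -c "
from h import *
s=manip.get_state();print(s['time'],s['tcp_pos'],s['tcp_rot'],s['wrist_force'],s['moment'])"
```

```text
time: 9.0
tcp_pos: [0.5133, -0.0106, 0.0903]
tcp_rot: [3.141, 0.0, 0.998]
wrist_force: [-1.1, 3.0, 0.8]
finger_gap: 0.0395
9.0 [ 0.51327447 -0.01063439  0.09026957] [3.14143300e+00 4.23039231e-04 9.98271372e-01] [-1.1206164   2.96076606  0.816625  ] [ 0.6584438   0.27672825 -0.01142433]
```

Force fell away near yaw 1.0, so the tang has found the slot. I'll lower it now.

```bash
python3 -m inch '[[[-0.0003,0.0005,-0.002],0,0.03],[[-0.0003,0.0005,-0.004],0,0.03],[[-0.0003,0.0005,-0.005],0,0.03],[[-0.0003,0.0005,-0.005],0,0.03]]'; python3 -c "
from h import *
s=manip.get_state();print(s['time'],s['tcp_pos'],s['tcp_rot'],s['wrist_force'],s['moment'])"
```

```text
time: 9.4
tcp_pos: [0.5132, -0.0105, 0.0851]
tcp_rot: [3.141, -0.0, 0.999]
wrist_force: [-0.0, 1.4, 0.0]
finger_gap: 0.0399
9.4 [ 0.51319843 -0.01046047  0.08509992] [ 3.14127750e+00 -9.76241784e-05  9.99185098e-01] [-0.00423819  1.41001355  0.00230185] [ 0.28460769 -0.0048636  -0.07305806]
```

```bash
python3 -m inch '[[[0,0,-0.001],0,0.03],[[0,0,-0.002],0,0.03],[[0,0,-0.003],0,0.03],[[0,0,-0.003],0,0.03]]'; python3 -c "
from h import *
s=manip.get_state();print(s['time'],s['tcp_pos'],s['tcp_rot'],s['wrist_force'],s['moment'])"
```

```text
time: 9.8
tcp_pos: [0.5133, -0.0103, 0.0831]
tcp_rot: [3.141, -0.0, 0.999]
wrist_force: [-4.5, 1.3, 13.4]
finger_gap: 0.0392
9.8 [ 0.51333641 -0.0103279   0.08312932] [ 3.14092482e+00 -2.99930816e-05  9.98813892e-01] [-4.49249106  1.2852414  13.43269392] [ 0.25285607  0.78983933 -0.17448477]
```

Seated at tip z 0.083, as predicted. Release and rise.

```bash
python3 -m inch '[[[0,0,0.001],0,0.03],[[0,0,0.001],0,0.06],[[0,0,0.001],0,0.06],[[0,0,0.001],0,0.06],[[0,0,0.04],0,0.06],[[0,0,0.09],0,0.06],[[0,0,0.13],0,0.06],[[0,0,0.13],0,0.06]]'; python3 -m inch '[[[-0.08,-0.2,0],0,0.06],[[-0.08,-0.2,0],0,0.06],[[-0.08,-0.2,0],0,0.06],[[-0.08,-0.2,0],0,0.06],[[-0.08,-0.2,0],0,0.06],[[-0.08,-0.2,0],0,0.06]]'
python3 - <<'E'
from h import *
t=grab('top');s=grab('side')
c=lambda c,x,y:cv2.resize(c['color'][y:y+75,x:x+80,::-1],None,fx=5,fy=5,interpolation=cv2.INTER_CUBIC)
cv2.imwrite('pics/crop5.png',np.hstack([c(t,272,135),c(s,205,120)]))
st=manip.get_state();print(st['tcp_pos'],st['tcp_rot'],st['joint_pos'])
E
```

```text
time: 10.6
tcp_pos: [0.5165, -0.0102, 0.2174]
tcp_rot: [3.133, -0.005, 0.998]
wrist_force: [0.6, 1.0, -0.0]
finger_gap: 0.06
time: 11.2
tcp_pos: [0.4311, -0.213, 0.2114]
tcp_rot: [-3.14, 0.001, 0.993]
wrist_force: [1.0, 0.4, -0.3]
finger_gap: 0.0601
[ 0.43302431 -0.20937847  0.21166331] [-3.14066612e+00 -3.22729639e-04  9.99083637e-01] [ 0.46722289  0.29125719 -0.13000995  1.99365104  0.0484335   0.86041714
 -0.26071114]
```

View pics/crop5.png

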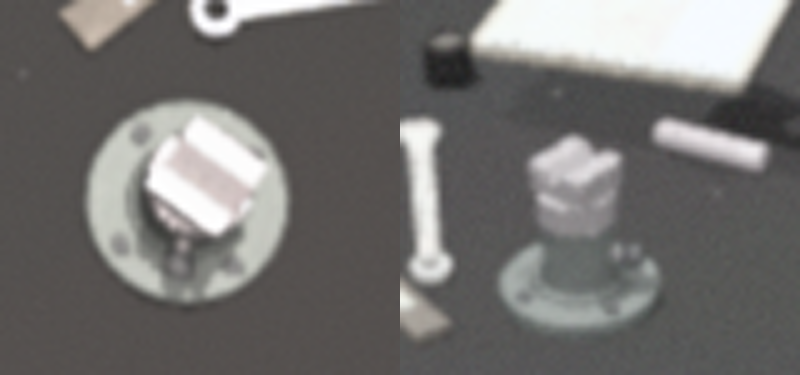

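The anvil sits on the collar with its groove diagonal, about 1 rad from x. Next I measure the anvil and the bar.

Run:
```python
from h import *
t=grab('top');s=grab('side')
x,y=297,153;m=(t['color'][y:y+32,x:x+34].min(2)>185).astype(np.uint8)
C=[]
for k in cv2.findContours(m,0,1)[0]:
    if cv2.contourArea(k)<25: continue
    k=(k+[x,y]).astype(np.float32);r=cv2.minAreaRect(k);print(r);C.append(r[0])
    l=cv2.fitLine(k,2,0,.01,.01).ravel();a=onz(t,l[2],l[3],.1);q=onz(t,l[2]+5*l[0],l[3]+5*l[1],.1)-a;print('dir',np.arctan2(q[1],q[0])%np.pi)
c=np.mean(C,0);print('anvil',c,onz(t,*c,.1))
# middle of block top in side view: 4 corners of crop5
print('tri',tri(t,c,s,((575-400)/5+205-.4,161/5+120-.4)))
for n,cam,(x,y,w,h) in(('top',t,(365,185,35,42)),('side',s,(250,138,35,20))):
    m=(cam['color'][y:y+h,x:x+w].min(2)>120).astype(np.uint8)
    ks=[k for k in cv2.findContours(m,0,2)[0]]
    if ks:
        r=cv2.minAreaRect(max(ks,key=cv2.contourArea));print(n,r[0][0]+x,r[0][1]+y,r[1],r[2])
```

```text
((314.0, 170.5), (27.0, 26.0), 90.0)
dir 0.7602607822944276
anvil [314.  170.5] [ 0.51250941 -0.01491377  0.1       ]
tri (array([ 0.51320514, -0.01523249,  0.09709398]), np.float64(0.0005458158723585602))
top 380.0218276977539 205.28482246398926 (7.660140514373779, 33.604305267333984) 24.227745056152344
side 266.6653823852539 148.22692203521729 (22.803504943847656, 5.700876235961914) 15.255120277404785
```

```bash
python3 -m inch '[[[0.01,0.022,-0.1],-1.402,0.06],[[0.01,0.022,-0.1],-1.402,0.06],[[0.01,0.022,-0.1],-1.402,0.06],[[0.01,0.022,-0.1],-1.402,0.06],[[0.01,0.022,-0.1],-1.402,0.06],[[0.01,0.022,-0.1],-1.402,0.06],[[0.01,0.022,-0.1],-1.402,0.06],[[0.01,0.022,-0.1],-1.402,0.06]]'; python3 -m inch '[[[0,0,-0.06],-0.2,0.06],[[0,0,-0.06],-0.2,0.06],[[0,0,-0.06],-0.2,0.06],[[0,0,-0.06],-0.2,0.06]]';  python3 - <<'E'
from h import *
s=grab('side')
cv2.imwrite('pics/crop6.png',cv2.resize(s['color'][110:170,220:300,::-1],None,fx=6,fy=6,interpolation=cv2.INTER_CUBIC))
st=manip.get_state();print(st['tcp_pos'],st['tcp_rot'],st['joint_pos'])
E
```

```text
time: 12.2
tcp_pos: [0.4437, -0.1864, 0.112]
tcp_rot: [-3.141, 0.0, -0.204]
wrist_force: [-0.1, 0.2, 0.2]
finger_gap: 0.06
time: 12.6
tcp_pos: [0.4437, -0.1872, 0.0524]
tcp_rot: [-3.141, -0.0, -0.398]
wrist_force: [-0.5, -0.1, 0.5]
finger_gap: 0.0599
[ 0.44403915 -0.18764753  0.05294128] [-3.14106941e+00 -1.36432327e-03 -3.98303705e-01] [ 0.16831408  0.57114735  0.17193774  2.09584359 -0.19938621  0.4881689
 -1.47924359]
```

View pics/crop6.png

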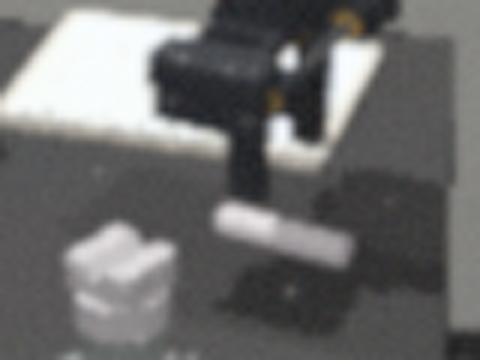

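```bash
python3 -m inch '[[[-0.001,0,-0.03],-0.007,0.06],[[-0.001,0,-0.044],-0.007,0.06],[[-0.001,0,-0.047],-0.007,0.06],[[-0.001,0,-0.047],-0.007,0.06]]' 20; python3 -c "
from h import *
s=manip.get_state();print(s['tcp_pos'],s['tcp_rot'],s['wrist_force'])"
```

```text
time: 13.05
tcp_pos: [0.442, -0.1882, 0.0054]
tcp_rot: [-3.141, 0.0, -0.408]
wrist_force: [-0.3, -0.4, 0.1]
finger_gap: 0.0597
[ 0.44204447 -0.18822505  0.00542502] [-3.14144176e+00  2.75429093e-04 -4.07835040e-01] [-0.2705694  -0.42859092  0.11101268]
```

```bash
python3 -m inch '[[[0,0,0],0,0.04],[[0,0,0],0,0.02],[[0,0,0],0,0.01],[[0,0,0],0,0.01],[[0,0,0],0,0.01],[[0,0,0],0,0.01]]' 20;  python3 -m inch '[[[0,0,0.02],0,0.01],[[0,0,0.06],0,0.01],[[0,0,0.11],0,0.01],[[0,0,0.15],0,0.01],[[0,0,0.15],0,0.01]]'
python3 - <<'E'
from h import *
s=grab('side');t=grab('top')
cv2.imwrite('pics/crop7.png',cv2.resize(s['color'][75:150,210:310,::-1],None,fx=6,fy=6,interpolation=cv2.INTER_CUBIC))
st=manip.get_state();p=st['tcp_pos'];print(p,st['tcp_rot'],st['wrist_force'],(np.array(proj(s,p+[0,0,.0035]))-[210,75])*6+2.5)
E
```

```text
time: 13.65
tcp_pos: [0.4421, -0.1882, 0.0053]
tcp_rot: [-3.142, -0.0, -0.408]
wrist_force: [-0.2, 0.6, 2.2]
finger_gap: 0.0175
time: 14.15
tcp_pos: [0.445, -0.1894, 0.1597]
tcp_rot: [-3.14, -0.009, -0.409]
wrist_force: [0.3, -0.5, -1.4]
finger_gap: 0.0175
[ 0.44208488 -0.18805221  0.15544205] [-3.14119715e+00 -9.90805779e-04 -4.07907913e-01] [-0.02442599  0.60981554 -3.60793563] [342.16073541 208.95665769]
```

View pics/crop7.png

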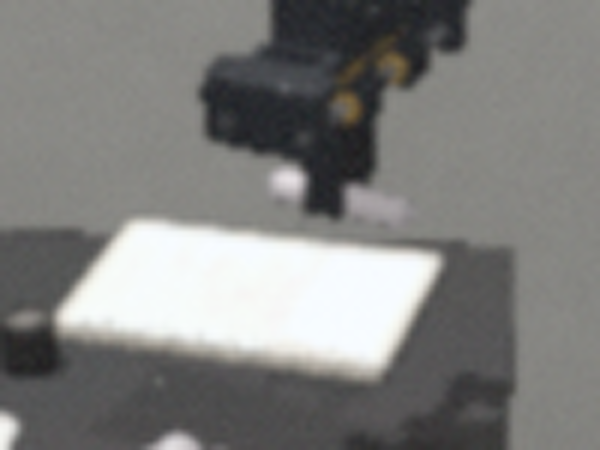

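```bash
python3 -m inch '[[[0.0713,0.1775,0],1.2,0.01],[[0.0713,0.1775,0],1.2,0.01],[[0.0713,0.1775,0],1.2,0.01],[[0.0713,0.1775,0],1.2,0.01],[[0.0713,0.1775,0],1.2,0.01],[[0.0713,0.1775,0],1.2,0.01],[[0.0713,0.1775,0],1.2,0.01],[[0.0713,0.1775,0],1.2,0.01]]';  python3 -m inch '[[[0,0,0],0.207,0.01],[[0,0,0],0.207,0.01],[[0,0,-0.02],0.207,0.01],[[0,0,-0.04],0.207,0.01],[[0,0,-0.045],0.207,0.01],[[0,0,-0.045],0.207,0.01]]'; python3 -c "
from h import *
s=manip.get_state();print(s['tcp_pos'],s['tcp_rot'],s['wrist_force'])"
```

```text
time: 15.05
tcp_pos: [0.5115, -0.0105, 0.1527]
tcp_rot: [-3.138, 0.003, 0.799]
wrist_force: [-0.1, 0.6, -1.8]
finger_gap: 0.0177
time: 15.65
tcp_pos: [0.5115, -0.0107, 0.1083]
tcp_rot: [-3.138, 0.002, 0.999]
wrist_force: [0.3, -0.1, -1.5]
finger_gap: 0.0173
[ 0.51149884 -0.01067009  0.10825372] [-3.13754954e+00  2.31175770e-03  9.98921796e-01] [ 0.33861449 -0.07534764 -1.52283535]
```

```bash
python3 -m inch '[[[0.0018,0,0],0,0.01],[[0.0018,0,-0.002],0,0.01],[[0.0018,0,-0.004],0,0.01],[[0.0018,0,-0.005],0,0.01],[[0.0018,0,-0.005],0,0.01]]'; python3 -c "
from h import *
s=manip.get_state();print(s['tcp_pos'],s['tcp_rot'],s['wrist_force'])"
```

```text
time: 16.15
tcp_pos: [0.5151, -0.0107, 0.1053]
tcp_rot: [3.142, -0.0, 0.999]
wrist_force: [0.6, 0.5, -2.1]
finger_gap: 0.017
[ 0.51506555 -0.010687    0.10529645] [ 3.14150269e+00 -1.89205688e-05  9.98878152e-01] [ 0.60256036  0.50189334 -2.12594238]
```

```bash
python3 -m inch '[[[-0.0017,0.0002,0],0,0.01],[[-0.0017,0.0002,-0.001],0,0.01],[[-0.0017,0.0002,-0.002],0,0.01],[[-0.0017,0.0002,-0.003],0,0.01],[[-0.0017,0.0002,-0.003],0,0.01],[[-0.0017,0.0002,-0.003],0,0.01]]'; python3 -c "
from h import *
s=manip.get_state();print(s['tcp_pos'],s['tcp_rot'],s['wrist_force'])"
```

```text
time: 16.75
tcp_pos: [0.5134, -0.0105, 0.1022]
tcp_rot: [-3.142, 0.0, 0.999]
wrist_force: [0.2, 0.6, -2.1]
finger_gap: 0.0176
[ 0.51337271 -0.01053434  0.10215693] [-3.14153442e+00  8.84939918e-05  9.98870289e-01] [ 0.24937052  0.59515929 -2.14520628]
```

```bash
python3 -m inch '[[[0,0,-0.0007],0,0.01],[[0,0,-0.0007],0,0.01],[[0,0,-0.0007],0,0.024],[[0,0,-0.0007],0,0.035],[[0,0,-0.0007],0,0.04],[[0,0,-0.0007],0,0.04]]'; python3 -m inch '[[[0,0,0.005],0,0.04],[[0,0,0.02],0,0.04],[[0,0,0.05],0,0.04],[[0,0,0.1],0,0.04],[[0,0,0.14],0,0.04],[[-0.08,-0.2,0.14],0,0.04],[[-0.08,-0.2,0.14],0,0.04],[[-0.08,-0.2,0.14],0,0.04]]'; python3 -m inch '[[[-0.02,-0.1,0],0,0.04],[[-0.02,-0.1,0],0,0.04],[[-0.02,-0.1,0],0,0.04],[[-0.02,-0.1,0],0,0.04]]'
python3 - <<'E'
from h import *
t=grab('top');s=grab('side')
c=lambda c,x,y:cv2.resize(c['color'][y:y+75,x:x+80,::-1],None,fx=5,fy=5,interpolation=cv2.INTER_CUBIC)
cv2.imwrite('pics/crop8.png',np.hstack([c(t,272,135),c(s,205,120)]))
for n,q in(('t',t),('s',s)):
    print(n,(np.array(proj(q,[.5133,-.0105,.1047+.005]))-[[272,135],[205,120]][n=='s'])*5+2)
E
```

```text
time: 17.35
tcp_pos: [0.5135, -0.0105, 0.1016]
tcp_rot: [3.141, -0.0, 0.999]
wrist_force: [0.2, -0.1, 0.2]
finger_gap: 0.0399
time: 18.15
tcp_pos: [0.4571, -0.1512, 0.2424]
tcp_rot: [3.14, -0.0, 1.0]
wrist_force: [0.9, -0.1, 0.0]
finger_gap: 0.04
time: 18.55
tcp_pos: [0.4372, -0.2507, 0.2417]
tcp_rot: [3.142, -0.0, 0.996]
wrist_force: [1.0, 1.7, -0.4]
finger_gap: 0.0397
t [204.817122   174.55140666]
s [173.87799785 147.27349414]
```

View pics/crop8.png

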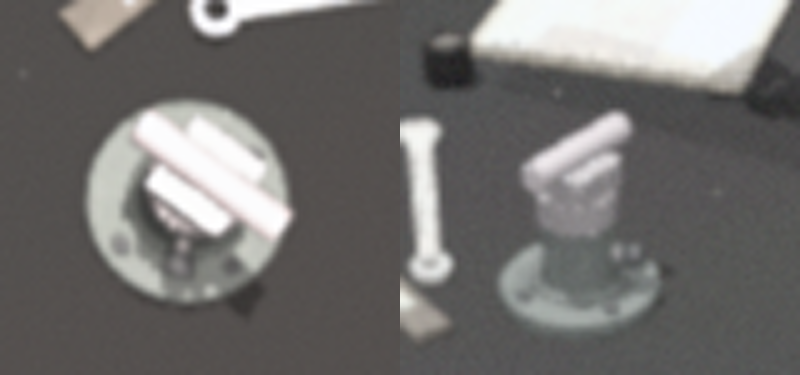

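The bar lies in the groove, parallel to it and centred to about 3 mm. In the top crop the bar's middle is at (214,172) and the block's at (209,176). The gripper is well clear, so I'll hand in.

```bash
python3 -c "
from station import manip
print(manip.finish_job(), manip.get_state()['time'])"
```

```text
the job is handed in; nothing more can be done
the job is handed in; nothing more can be done
```

The V anvil is home in the stand with the bar in its groove, and I handed the job in at about 18.6 s of robot time. `finish_job()` reports no verdict, so success rests on the checks below.

**What I did:** I took the V anvil from the rack and lowered its stub into the bore until it met the key. I then turned it from yaw 2.5 to 1.0 under about 15 N, until the tang dropped. I pushed it down until the collar resisted, released it, and laid the bar along the groove.

**Last checks:**
- **Anvil seated:** it stopped at tip z 0.083 with 13 N upward, which is the height I predicted for flush. The picture shows the block on the collar.
- **Bar seated:** both views show it in the groove and centred to about 3 mm. In the top view it is parallel to the groove within a degree. I did not measure its height after release.
- **Flat anvil and look-alikes:** I never touched them. I did not look at the flat anvil again after taking the V anvil out.

**Disagreements:**
- **Groove direction in the rack:** the text says within 0.35 rad of the rack's long side. The images showed it about 0.3 rad from the short side; I went by the images, and the 40 mm grip fitted.
- **Heights:** the two-camera heights came out 1 to 3 mm below the text's values.
- **Last anvil measurement:** my colour-mask fit merged the block with the stand's foot. I threw it out and used the gripper's own position instead.

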